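# Demagnetise a punch through the coil tunnel and put the push stick away

### The job

Demagnetise the steel punch that waits in the guide chute: with the wooden push stick, whose handle lies under the chute, push it along through the coil housing until the whole punch is out on the far side and rests in the chute there, keeping the fingers off the punch. Then lay the stick in the open drawer of the small chest and slide the drawer fully shut, leaving the hammer, the jar and the stone where they are.

Things in the scene. Friction and masses are not known exactly. Their poses are not given: they have to be found in the camera images.
- demag: Tunnel demagnetiser, fixed on the bench, turned a little: grey coil housing 130 mm (x) by 80 mm (y), 170 mm high, and a white plastic guide chute running straight through it along y. Origin: under the housing's centre, on the bench. Axes: y is the feed direction, from inlet to outlet; z up. In the housing the tunnel is 60 mm wide and 32 mm high over the chute's floor.
- chute_in (a point): Point on the chute's floor, on its centre line, at the housing's inlet face; 66 mm above the bench; axes as demag. The inlet chute runs 210 mm back (-y) from here, open on top and at its end: channel 24 mm wide between rails 10 mm high and 5 mm thick, on a floor plate 58 mm wide and 6 mm thick, so 60 mm are free below. A leg and foot, 60 mm wide, stand 202 mm back from here.
- chute_out (a point): The same point of the chute's floor at the housing's outlet face, 80 mm further along the feed direction (y); same axes. From here the chute runs on, open on top, for 140 mm to an end stop.
- punch_mid (a point): Centre of the steel punch (about 120 g): a bar 18 mm square and 60 mm long lying in the inlet chute, tapered nose towards the coil, its centre 35 to 65 mm before the inlet face. y points along it to the nose.
- stick_handle (a point): Centre of the push stick's handle, 21 mm over its underside. The stick, about 70 g, is one 18 mm thick piece of light wood, 220 mm long, standing on its straight long edge: handle 68 mm long, 42 mm high (too high for the tunnel), then the blade. x points along the stick to the flat tip, 185 mm from here; z up. At the start the handle is under the inlet chute, out of reach from above.
- stick_blade (a point): Middle of the blade's thickness and height, 9 mm over its underside and 65 mm behind the tip; same axes as stick_handle. The blade is 152 mm long, 18 mm high, 18 mm thick. At the start the stick stands on the bench roughly square to the chute, blade towards the robot; the blade is free to be gripped here and the stick drawn straight out along its own length.
- stick_mid (a point): Middle of the stick's length, 12 mm over its underside, 110 mm behind the tip; same axes as stick_handle.
- chest_drawer0 (a joint): How far the drawer of the small dark wooden chest is open, in m: 0 is shut; it starts 0.105 to 0.13 open, moves with about 1 N and stays where it is left. The chest (200 mm deep, 290 mm wide, 95 mm high) is fixed on the bench, turned a little.
- drawer_floor (a point): Point on the drawer's floor (22 mm above the bench), half-way across, 52 mm behind the inside of the drawer's front and at least 45 mm before the chest's front edge at the start. Moves with the drawer. x points into the chest (the way it shuts), y across, z up. Inside, the drawer is 248 mm wide and 155 mm deep, with walls 51 mm high; 61 mm are free over its floor under the chest's top.
- drawer_front (a point): Middle of the outer face of the drawer's front, 48 mm above the bench, 73 mm before drawer_floor; same axes. A flat panel 284 mm wide, its top edge 82 mm above the bench, with a round brass knob, about 25 mm across, standing 35 mm out from its middle; the panel beside the knob can be pushed.
- punch: The punch, see punch_mid; origin in the middle of its underside.
- stick: The push stick, see stick_handle; origin in the middle of its underside.
- hammer: Bystander: a hammer lying on the bench between stick and chest, 240 mm long, 26 mm high, head (96 mm wide) towards the robot; origin in the middle of its length, on the bench; x points from the handle to the head.
- jar: Bystander: glass jar with a steel lid, 56 mm across and 80 mm high; origin at the middle of its foot.
- stone: Bystander: rough lump of pale mineral, about 80 by 60 mm and 44 mm high; origin at the middle of its foot.
There are look-alikes about, which are no part of the job. Of the things that look like the punch, the smallest one is meant. Leave any black look-alike of the stick alone.

How it is judged:
On the way:
1. the stick pushes the punch along inside the coil housing (contact force between stick and punch above 0.05 N and y of punch_mid in the frame of chute_in between 0.01 and 0.07 m and z of punch_mid in the frame of chute_in between 0.002 and 0.018 m), for 0.05 s.
At the end, for the whole second after the job is handed in: The whole punch is out of the coil housing on the outlet side (its centre at least 30 mm beyond the outlet face) and lies at rest between the chute's rails; the stick lies at rest inside the drawer, and the drawer is shut to within 6 mm (y of punch_mid in the frame of chute_out between 0.03 and 0.14 m and x of punch_mid in the frame of chute_out between -0.01 and 0.01 m and z of punch_mid in the frame of chute_out between 0.002 and 0.018 m and x of stick_mid in the frame of drawer_floor between -0.05 and 0.1 m and y of stick_mid in the frame of drawer_floor between -0.1 and 0.1 m and z of stick_mid in the frame of drawer_floor between 0 and 0.04 m and value of joint chest_drawer0 below 0.006 m and linear speed of each of punch, stick below 0.02 m/s); the robot touches nothing.
It fails at once if the fingers touch the punch (contact force between the fingers and punch above 0.5 N).
It fails at once if the hammer is moved more than 30 mm (distance of hammer from where it was at the start of the episode above 0.03 m).
It fails at once if the jar is moved more than 30 mm (distance of jar from where it was at the start of the episode above 0.03 m).
It fails at once if the stone is moved more than 30 mm (distance of stone from where it was at the start of the episode above 0.03 m).
It also fails if it takes over 67 s, if anything falls off the work surface, if the arm or the gripper's body presses on something with over 40 N, if the wrist force passes 120 N, or if a joint passes its speed limit or range.

### The arm

A 7-joint arm with a two-finger parallel gripper is mounted at the origin on the work surface. World frame = base frame: x ahead of the robot, y to its left, z up, the work surface at z = 0. Lengths are in m, angles in rad, forces in N, time in s.
With the tool pointing down it reaches from about 0.425 to 0.925 m from the base axis. Payload 6.8 kg.
Tool frame: the origin (TCP) lies between the finger pads; the fingertips stand 11 mm ahead of it and the grasp point (between the pads) lies 8 mm behind it; z points along the fingers, y is the line along which they close (so a half turn about z gives the same grasp; the last joint's range is limited). The gripper opens to 85 mm and grips with 20 to 120 N. Pads are 22 mm wide; open, the fingers measure 114 mm over their backs; the gripper's body (76 mm by 85 mm) begins 54 mm behind the grasp point. The pads swing forward as they close: fully open they stand 13 mm farther back than shut.
Start: joints at [-1.369, 0.477, 0.022, 1.555, -0.011, 1.109, -0.083], TCP at [0.206, 0.643, 0.242] pointing down, gripper open.
Joint ranges: [-2.96, 2.96], [-0.34, 2.1], [-1.41, 1.46], [0.24, 2.44], [-1.37, 4.51], [0.17, 1.92], [-2.96, 2.96]. Speed limits (rad/s): [2.39, 2.39, 3.14, 3.14, 3.14, 3.14, 3.14].

### API

Orientations are given as a rotation vector (axis times angle).
In Python, from bench import r gives the robot as it stands.
- The arm moves only by the tool send_rows, never from a script. Its argument "deltas" is a list of rows, each an object of numbers: "dx", "dy", "dz": the shift along the world's x, y, z in mm; "rx", "ry", "rz": the turn, a rotation vector about the world's x, y, z in degrees. A call has 1 to 5 rows; each row is the pose to reach, as a shift and turn from the pose commanded when the call began; what a row does not reach only later rows make up. A row lasts 1/12 s, in which the tool goes at most 41.7 mm and 7.16 degrees, less where a joint would pass 70% of its speed; a pose out of reach is approached as far as the arm can. A call with a gripper value outside its range is refused whole. "jaw" is the finger opening in mm, from 0 to 85.4, set as the call begins (left out, the last holds). The fingers move at their own pace and stop on an object; "newtons" is the grip in N (left out, the last holds). Time passes only in rows, so rows that repeat a pose let the fingers close. It gives the time, the measured TCP pose, the force, the opening and the grip force at its end, in the units of the state.
- r.get_obs(): the state, without advancing time (a new reading comes with each control period).
- r.grab_frame(name): name is "scene" or "top" or "wrist"; returns a dict with "frame" (480x640x3 uint8, blue, green, red), "z_map" (480x640 float32, m along the optical axis (not along the pixel's ray), 0 where there is no reading), "vertical_fov" (degrees; the focal length in pixels is half the picture's height over the tangent of half this angle, whatever the lens; pixels are square), "cx", "cy" (the principal point, pixels), "xyz" and "orientation" of the camera in the world. Camera axes: x right, y down, z forward; pixel columns grow to the right and rows downward; lengths in m; the calibration is good to about 2 mm. A picture is of the moment at which its call begins.
- r.hand_in(): hands the job in; it is judged then, once.
The state is a dict: "clock": time; "joints": joint angles; "qvel": joint speeds; "tau": joint torques, N m; "tcp_pos": TCP position; "orientation": TCP orientation; "contact_force": force on the tool from outside, world axes, zero at the start; "moment": the same for the moment, N m; "grip_width": finger opening in m; "gripper_force": force on a finger pad.
Only numpy, scipy, OpenCV 4.12 (cv2) and the standard library are available. Lean on these libraries where they do the work, as an engineer would, in place of code of your own. Each camera call takes 0.05 s, during which the arm holds its last target. There are 200 camera calls.

## Working session

There is one attempt and no reset: what is moved stays moved. The work goes in short steps, Python scripts to look and compute and a tool call to move; the robot and the scene stay as the last step left them, time stands still between calls to the robot, and variables do not carry over. Pictures are saved under pics/ and viewed, at most 12 in all, crops included, and the job is handed in when it is done.

Besides the shell and the picture viewer there is one more tool, called as name([rows], argument=value, ...), one row to a line, values as JSON. send_rows: Moves the arm, as the interface text tells. Its arguments: {"type":"object","properties":{"deltas":{"type":"array","items":{"type":"object","properties":{"dx":{"type":"number"},"dy":{"type":"number"},"dz":{"type":"number"},"rx":{"type":"number"},"ry":{"type":"number"},"rz":{"type":"number"}}}},"jaw":{"type":"number"},"newtons":{"type":"number"}},"required":["deltas"]}

```bash
mkdir -p pics; ls; cat > h.py <<'E'
import numpy as np,cv2
from scipy.spatial.transform import Rotation as R
from bench import r
def grab(n,save=None):
    f=r.grab_frame(n)
    if save: cv2.imwrite('pics/'+save,f['frame'])
    o=np.array(f['orientation']); f['R']=R.from_rotvec(o).as_matrix() if o.shape==(3,) else (R.from_quat(o).as_matrix() if o.shape==(4,) else o)
    f['f']=240/np.tan(np.radians(f['vertical_fov'])/2); return f
def cloud(f):
    v,u=np.mgrid[0:480,0:640]; z=f['z_map']
    P=np.stack([(u-f['cx'])/f['f']*z,(v-f['cy'])/f['f']*z,z],-1)
    W=P@f['R'].T+np.array(f['xyz']); W[z==0]=np.nan; return W
def ray(f,u,v,h):
    d=f['R']@np.array([(u-f['cx'])/f['f'],(v-f['cy'])/f['f'],1]); o=np.array(f['xyz'])
    return o+d*(h-o[2])/d[2]
E
python3 - <<'E'
from h import *
import pickle
print(r.get_obs())
for n in('top','scene'):
    f=grab(n,n+'0.png'); print(n,f['vertical_fov'],f['cx'],f['cy'],f['xyz'],f['orientation'],(f['z_map']>0).mean())
    pickle.dump(f,open(n+'0.pkl','wb'))
E
```

```text
pics
{'clock': 0.0, 'joints': array([-1.36911527,  0.47776346,  0.02231812,  1.55644394, -0.01150769,
        1.10927062, -0.08309611]), 'qvel': array([ 0.00081503, -0.00051161, -0.00100569, -0.00088756, -0.00022538,
        0.00140244,  0.00186381]), 'tau': array([-6.15575536e-04, -5.96464384e+01,  1.60748642e+00, -2.81184125e+01,
        1.24319899e-02,  9.44002066e-03, -3.07556536e-05]), 'tcp_pos': array([0.20560032, 0.64233903, 0.241353  ]), 'orientation': array([-4.84570648e-01, -3.10383409e+00,  2.74944870e-03]), 'contact_force': array([0.59934742, 0.14363787, 0.15140898]), 'moment': array([-0.02636393,  0.0561853 ,  0.00099017]), 'gripper_force': 0.0, 'grip_width': 0.08517797378971885}
top 52.87801091031979 321.96864773179846 239.83106552385232 [0.57140438 0.0066094  1.31368093] [-2.19851382  2.15983544 -0.03818371] 0.9961295572916666
scene 42.58513512830058 308.830377480149 243.15370102823638 [ 1.40838647 -0.2370745   1.06666583] [-2.01714872 -1.49061157  0.54438901] 0.9961653645833334
```

View pics/top0.png

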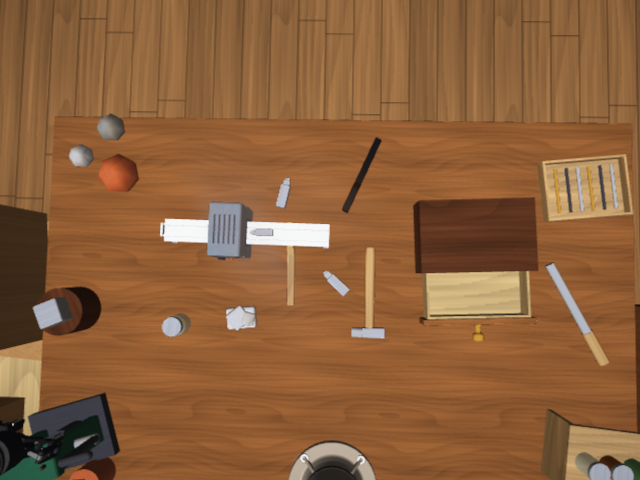

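View pics/scene0.png

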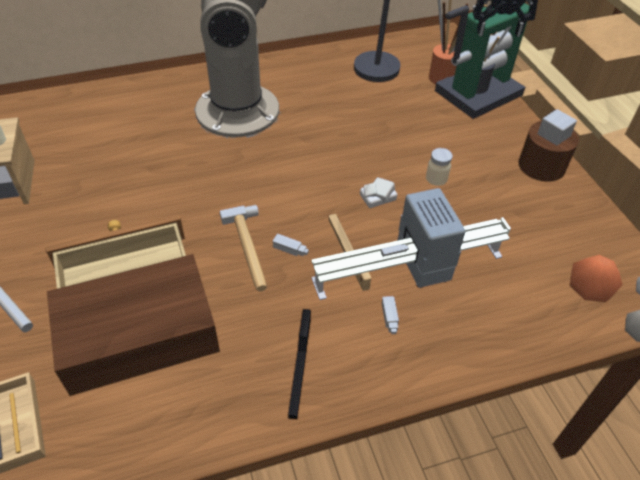

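The top view shows the chute running right to left (330,236→163,230), with the housing at (228,230), the punch in the inlet at (262,232) and the stick blade at (290,275). The hammer is at (369,290), the drawer at (477,295) with its knob at (478,333), the jar at (173,326) and the stone at (241,318).

```bash
python3 - <<'E'
from h import *
import pickle
f=pickle.load(open('top0.pkl','rb')); W=cloud(f); im=f['frame']; hsv=cv2.cvtColor(im,cv2.COLOR_BGR2HSV)
def box(m,u0,u1,v0,v1,name):
    k=np.zeros(m.shape,bool);k[v0:v1,u0:u1]=1; m=m&k
    P=W[m]; P=P[~np.isnan(P[:,0])]
    c=cv2.minAreaRect((P[:,:2]*1000).astype(np.float32))
    b=cv2.boxPoints(c)
    print(name,m.sum(),'c',np.round(c[0],1),'size',np.round(c[1],1),'corners',np.round(b).tolist(),'z',np.round(np.percentile(P[:,2],[5,50,95])*1000)); return P
Z=W[...,2]; wh=(hsv[...,1]<40)&(hsv[...,2]>200)
box(wh&(Z>.055)&(Z<.1),248,335,215,255,'inlet')
box(wh&(Z>.055)&(Z<.1),155,207,215,250,'outlet')
box((Z>.15),200,255,195,265,'housing top')
box((Z>.06)&~wh&(Z<.1),250,276,224,240,'punch')
box((Z>.006)&(Z<.03)&(hsv[...,1]>60),280,300,250,312,'blade')
box((Z>.008)&(Z<.05),345,392,240,345,'hammer')
box((Z>.008)&(Z<.05),345,392,240,322,'hammer handle')
box((Z>.02),215,265,300,335,'stone')
box((Z>.02),155,195,310,345,'jar')
box((Z>.085),405,545,190,280,'chest top')
box((Z>.07)&(Z<.09),415,540,310,330,'drawer front top')
box((Z>.03),465,490,324,345,'knob')
box((Z>.015)&(Z<.027),428,525,275,315,'drawer floor')
box((Z>.01),318,352,265,300,'lookalike')
E
```

```text
inlet 1674 c [660.5 127.2] size [209.9  57.7] corners [[630.0, 23.0], [687.0, 22.0], [691.0, 232.0], [634.0, 233.0]] z [62. 67. 79.]
outlet 963 c [665.4 397.7] size [ 58.3 119.6] corners [[636.0, 457.0], [637.0, 338.0], [695.0, 338.0], [694.0, 458.0]] z [62. 67. 78.]
housing top 1861 c [661.9 272. ] size [ 81.5 132.7] corners [[595.0, 233.0], [727.0, 230.0], [729.0, 311.0], [596.0, 314.0]] z [162. 170. 173.]
punch 116 c [663.9 193.4] size [18.9 54.1] corners [[654.0, 220.0], [654.0, 166.0], [673.0, 166.0], [673.0, 220.0]] z [71. 83. 88.]
blade 385 c [546.3 129.8] size [144.6  39. ] corners [[473.0, 143.0], [476.0, 105.0], [620.0, 116.0], [617.0, 155.0]] z [13. 18. 23.]
hammer 1081 c [510.4 -72.5] size [239.8  95.2] corners [[387.0, -34.0], [394.0, -128.0], [633.0, -111.0], [627.0, -16.0]] z [16. 23. 29.]
hammer handle 694 c [535.3 -68.4] size [ 84.3 197.7] corners [[432.0, -97.0], [628.0, -123.0], [639.0, -39.0], [443.0, -14.0]] z [16. 23. 28.]
stone 575 c [440.2 252.5] size [62.  76.1] corners [[404.0, 286.0], [414.0, 211.0], [476.0, 219.0], [466.0, 294.0]] z [22. 36. 44.]
jar 472 c [418.7 417.9] size [52.7 53.2] corners [[385.0, 401.0], [436.0, 385.0], [452.0, 435.0], [401.0, 451.0]] z [31. 77. 83.]
chest top 8557 c [ 664. -354.] size [185.4 293.1] corners [[565.0, -211.0], [577.0, -504.0], [763.0, -497.0], [751.0, -204.0]] z [91. 95. 99.]
drawer front top 960 c [ 456.3 -361.5] size [ 35.5 284.4] corners [[435.0, -220.0], [442.0, -504.0], [477.0, -503.0], [471.0, -219.0]] z [71. 81. 86.]
knob 139 c [ 420.2 -353.1] size [52.9 38.2] corners [[389.0, -344.0], [402.0, -380.0], [452.0, -362.0], [439.0, -326.0]] z [57. 65. 74.]
drawer floor 3464 c [ 510.3 -365.6] size [103.1 242.5] corners [[456.0, -245.0], [461.0, -488.0], [564.0, -486.0], [559.0, -243.0]] z [18. 22. 26.]
lookalike 257 c [536.8   2.9] size [81.  22.7] corners [[501.0, -18.0], [517.0, -34.0], [573.0, 24.0], [557.0, 40.0]] z [18. 24. 28.]
```

send_rows([
  {"dx": 20, "dy": -34, "rz": 6},
  {"dx": 40, "dy": -68, "rz": 12},
  {"dx": 60, "dy": -102, "rz": 18},
  {"dx": 80, "dy": -136, "rz": 18},
  {"dx": 100, "dy": -170, "rz": 18},
], jaw=60)

```text
$.deltas[0]: bad value
```

send_rows([
  {"dx": 20, "dy": -34},
  {"dx": 40, "dy": -68},
  {"dx": 60, "dy": -102},
  {"dx": 80, "dy": -136},
  {"dx": 100, "dy": -170},
])

```text
$.deltas[0]: bad value
```

send_rows([
  {"dx": 20, "dy": -34},
  {"dx": 40, "dy": -68},
  {"dx": 60, "dy": -102},
  {"dx": 80, "dy": -136},
  {"dx": 94, "dy": -173},
])

```text
$.deltas[0]: bad value
```

```bash
python3 - <<'E'
from h import *
import pickle
f=grab('wrist','w1.png'); pickle.dump(f,open('w1.pkl','wb'))
o=r.get_obs(); print(o['clock'],o['tcp_pos'],o['orientation'],f['xyz'],f['f'])
E
```

```text
0.15 [0.20566637 0.64246112 0.24155562] [-4.84651303e-01 -3.10387597e+00  2.19014190e-03] [0.12614868 0.668938   0.3733221 ] 344.7209618102268
```

View pics/w1.png

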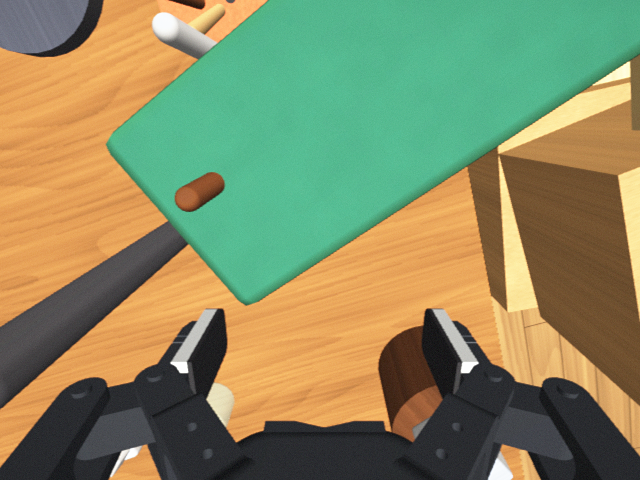

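The moves were refused because every row needs all six fields. The wrist picture shows only the start surroundings, with the open fingers at (200,340) and (450,340).

send_rows([
  {"dx": 20, "dy": -34, "dz": 0, "rx": 0, "ry": 0, "rz": 6},
  {"dx": 40, "dy": -68, "dz": 0, "rx": 0, "ry": 0, "rz": 12},
  {"dx": 60, "dy": -102, "dz": 0, "rx": 0, "ry": 0, "rz": 18},
  {"dx": 80, "dy": -136, "dz": 0, "rx": 0, "ry": 0, "rz": 18},
  {"dx": 100, "dy": -170, "dz": 0, "rx": 0, "ry": 0, "rz": 18},
], jaw=60)

```text
clock: 0.57
tcp_pos: [0.3064, 0.471, 0.2421]
orientation: [0.008, -3.141, 0.0]
contact_force: [1.2, 0.0, 0.0]
grip_width: 0.0602
gripper_force: 0.0
```

send_rows([
  {"dx": 20, "dy": -34, "dz": 0, "rx": 0, "ry": 0, "rz": 0},
  {"dx": 40, "dy": -68, "dz": 0, "rx": 0, "ry": 0, "rz": 0},
  {"dx": 60, "dy": -102, "dz": 0, "rx": 0, "ry": 0, "rz": 0},
  {"dx": 80, "dy": -136, "dz": 0, "rx": 0, "ry": 0, "rz": 0},
  {"dx": 100, "dy": -170, "dz": 0, "rx": 0, "ry": 0, "rz": 0},
])

```text
clock: 0.98
tcp_pos: [0.4063, 0.301, 0.2423]
orientation: [0.007, -3.142, -0.0]
contact_force: [0.8, 0.3, 0.8]
grip_width: 0.0603
gripper_force: 0.0
```

send_rows([
  {"dx": 20, "dy": -34, "dz": 0, "rx": 0, "ry": 0, "rz": 0},
  {"dx": 40, "dy": -68, "dz": 0, "rx": 0, "ry": 0, "rz": 0},
  {"dx": 60, "dy": -102, "dz": 0, "rx": 0, "ry": 0, "rz": 0},
  {"dx": 80, "dy": -136, "dz": 0, "rx": 0, "ry": 0, "rz": 0},
  {"dx": 94, "dy": -173, "dz": 0, "rx": 0, "ry": 0, "rz": 0},
])

```text
clock: 1.4
tcp_pos: [0.501, 0.1284, 0.2424]
orientation: [-0.007, 3.141, 0.001]
contact_force: [1.2, 0.1, 0.1]
grip_width: 0.06
gripper_force: 0.0
```

```bash
python3 - <<'E'
from h import *
import pickle
f=grab('wrist','w2.png'); pickle.dump(f,open('w2.pkl','wb'))
o=r.get_obs(); print(o['clock'],o['tcp_pos'],o['orientation'],f['xyz'],f['f'])
E
```

```text
1.45 [0.50320568 0.11899025 0.24256079] [ 0.00902935  3.13948563 -0.00651849] [0.41735848 0.12885614 0.37425986] 344.7209618102268
```

View pics/w2.png

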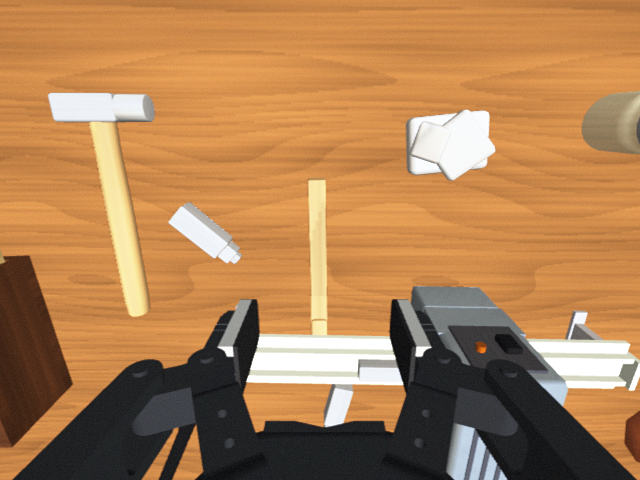

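The wrist view shows the stick blade from its tip at (317,180) to (319,335) under the chute, clear of its neighbours.

```bash
python3 - <<'E'
from h import *
import pickle
f=pickle.load(open('w2.pkl','rb')); W=cloud(f)
s=W[175:335,295:345]; m=(s[...,2]>.012)&(s[...,2]<.024); P=s[m]
for a in np.arange(.46,.63,.02):
    q=P[(P[:,0]>=a)&(P[:,0]<a+.02)]
    if len(q):print(round(a,2),len(q),np.round([q[:,1].min(),q[:,1].max(),np.median(q[:,1]),np.median(q[:,2])],4))
print(P[:,0].min(),P[:,0].max())
o=r.get_obs();print(o['tcp_pos'],o['orientation'])
# punch
s=W[350:385,355:400]; m=(s[...,2]>.079)&(s[...,2]<.092);P=s[m];print('punch',P.min(0),P.max(0),np.median(P,0))
E
```

```text
0.46 122 [0.1127 0.1303 0.122  0.0181]
0.48 321 [0.1136 0.1304 0.122  0.0182]
0.5 309 [0.1134 0.1306 0.122  0.0183]
0.52 286 [0.1143 0.1318 0.1231 0.0183]
0.54 283 [0.1141 0.1319 0.1231 0.0184]
0.56 262 [0.1151 0.1321 0.1231 0.0184]
0.58 252 [0.1149 0.1322 0.1242 0.0183]
0.6 193 [0.1161 0.1323 0.1242 0.0194]
0.47366647029722025 0.6152372322742294
[0.50320568 0.11899025 0.24256079] [ 0.00902935  3.13948563 -0.00651849]
punch [0.65224063 0.1662321  0.07900478] [0.6719028  0.2079807  0.08614201] [0.66048348 0.18626211 0.08420935]
```

send_rows([
  {"dx": 20, "dy": -6, "dz": -35, "rx": 0, "ry": 0, "rz": 1},
  {"dx": 39, "dy": -6, "dz": -70, "rx": 0, "ry": 0, "rz": 1},
  {"dx": 39, "dy": -6, "dz": -110, "rx": 0, "ry": 0, "rz": 1},
  {"dx": 39, "dy": -6, "dz": -140, "rx": 0, "ry": 0, "rz": 1},
  {"dx": 39, "dy": -6, "dz": -140, "rx": 0, "ry": 0, "rz": 1},
], jaw=50)

```text
clock: 1.87
tcp_pos: [0.5344, 0.1228, 0.0965]
orientation: [0.034, -3.131, 0.006]
contact_force: [-0.5, 0.1, -1.3]
grip_width: 0.0499
gripper_force: 0.0
```

send_rows([
  {"dx": 0, "dy": 0, "dz": 0, "rx": 0, "ry": 0, "rz": 0},
  {"dx": 0, "dy": 0, "dz": 0, "rx": 0, "ry": 0, "rz": 0},
])

```text
clock: 2.03
tcp_pos: [0.5397, 0.1243, 0.1039]
orientation: [-0.034, 3.14, 0.001]
contact_force: [0.3, 0.4, 0.8]
grip_width: 0.0502
gripper_force: 0.0
```

send_rows([
  {"dx": 0, "dy": -1, "dz": -40, "rx": 0, "ry": 0, "rz": 0},
  {"dx": 0, "dy": -1, "dz": -75, "rx": 0, "ry": 0, "rz": 0},
  {"dx": 0, "dy": -1, "dz": -89, "rx": 0, "ry": 0, "rz": 0},
  {"dx": 0, "dy": -1, "dz": -89, "rx": 0, "ry": 0, "rz": 0},
  {"dx": 0, "dy": -1, "dz": -89, "rx": 0, "ry": 0, "rz": 0},
])

```text
clock: 2.45
tcp_pos: [0.5401, 0.1234, 0.0151]
orientation: [-0.034, 3.139, 0.001]
contact_force: [0.2, 0.2, 0.3]
grip_width: 0.0501
gripper_force: 0.0
```

send_rows([
  {"dx": 0, "dy": 0, "dz": 0, "rx": 0, "ry": 0, "rz": 0},
  {"dx": 0, "dy": 0, "dz": 0, "rx": 0, "ry": 0, "rz": 0},
  {"dx": 0, "dy": 0, "dz": 0, "rx": 0, "ry": 0, "rz": 0},
  {"dx": 0, "dy": 0, "dz": 0, "rx": 0, "ry": 0, "rz": 0},
  {"dx": 0, "dy": 0, "dz": 0, "rx": 0, "ry": 0, "rz": 0},
], jaw=5, newtons=40)

```text
clock: 2.87
tcp_pos: [0.5404, 0.1234, 0.0155]
orientation: [-0.034, 3.138, 0.002]
contact_force: [-1.7, -0.3, 9.0]
grip_width: 0.0172
gripper_force: 39.9
```

send_rows([
  {"dx": -15, "dy": 0, "dz": 1.5, "rx": 0, "ry": 0, "rz": 0},
  {"dx": -40, "dy": -1, "dz": 1.5, "rx": 0, "ry": 0, "rz": 0},
  {"dx": -70, "dy": -1, "dz": 1.5, "rx": 0, "ry": 0, "rz": 0},
  {"dx": -95, "dy": -2, "dz": 1.5, "rx": 0, "ry": 0, "rz": 0},
  {"dx": -100, "dy": -2, "dz": 1.5, "rx": 0, "ry": 0, "rz": 0},
])

```text
clock: 3.28
tcp_pos: [0.4358, 0.1207, 0.0157]
orientation: [0.036, -3.14, -0.001]
contact_force: [0.3, -0.5, 1.5]
grip_width: 0.0165
gripper_force: 39.3
```

send_rows([
  {"dx": 0, "dy": 0, "dz": -1, "rx": 0, "ry": 0, "rz": 0},
  {"dx": 0, "dy": 0, "dz": -1, "rx": 0, "ry": 0, "rz": 0},
  {"dx": 0, "dy": 0, "dz": -1, "rx": 0, "ry": 0, "rz": 0},
])

```text
clock: 3.53
tcp_pos: [0.4361, 0.1208, 0.0153]
orientation: [0.034, -3.135, -0.0]
contact_force: [-15.7, -0.8, 33.3]
grip_width: 0.0173
gripper_force: 43.5
```

send_rows([
  {"dx": 0, "dy": 0, "dz": 0, "rx": 0, "ry": 0, "rz": 0},
  {"dx": 0, "dy": 0, "dz": 0, "rx": 0, "ry": 0, "rz": 0},
  {"dx": 0, "dy": 0, "dz": 0, "rx": 0, "ry": 0, "rz": 0},
  {"dx": 0, "dy": 0, "dz": 40, "rx": 0, "ry": 0, "rz": 0},
  {"dx": 20, "dy": 0, "dz": 80, "rx": 0, "ry": 0, "rz": 0},
], jaw=50)

```text
clock: 3.95
tcp_pos: [0.453, 0.1197, 0.0895]
orientation: [0.036, -3.132, 0.006]
contact_force: [0.9, 0.8, -0.2]
grip_width: 0.05
gripper_force: 0.0
```

send_rows([
  {"dx": 20, "dy": 0, "dz": 30, "rx": 0, "ry": 0, "rz": 0},
  {"dx": 50, "dy": 0, "dz": 60, "rx": 0, "ry": 0, "rz": 0},
  {"dx": 50, "dy": 0, "dz": 60, "rx": 0, "ry": 0, "rz": 0},
  {"dx": 50, "dy": 0, "dz": 60, "rx": 0, "ry": 0, "rz": 0},
])

```text
clock: 4.28
tcp_pos: [0.5107, 0.1212, 0.1532]
orientation: [-0.032, 3.136, 0.003]
contact_force: [-0.5, -0.0, 0.1]
grip_width: 0.0503
gripper_force: 0.0
```

```bash
python3 - <<'E'
from h import *
import pickle
o=r.get_obs(); print(o['clock'],o['tcp_pos'],o['orientation'])
f=grab('wrist','w3.png'); pickle.dump(f,open('w3.pkl','wb'))
W=cloud(f)
for lo,hi,n in((.012,.024,'blade'),(.034,.05,'handle')):
    m=(W[...,2]>lo)&(W[...,2]<hi)&(abs(W[...,1]-.121)<.03)&(W[...,0]>.33)&(W[...,0]<.625)
    P=W[m]; 
    if len(P): print(n,len(P),P.min(0),P.max(0),np.median(P,0),np.polyfit(P[:,0],P[:,1],1))
E
```

```text
4.2833 [0.51069735 0.12121469 0.15317059] [-3.23532944e-02  3.13576317e+00  2.60928342e-03]
blade 4810 [0.36993462 0.11185194 0.01561074] [0.51085885 0.13194933 0.0239659 ] [0.43062849 0.12201635 0.01831913] [0.01985779 0.11336698]
handle 1868 [0.51745538 0.11480057 0.03403221] [0.5888843  0.13380065 0.04406296] [0.54937277 0.12429463 0.04205059] [0.01979179 0.1133939 ]
```

View pics/w3.png

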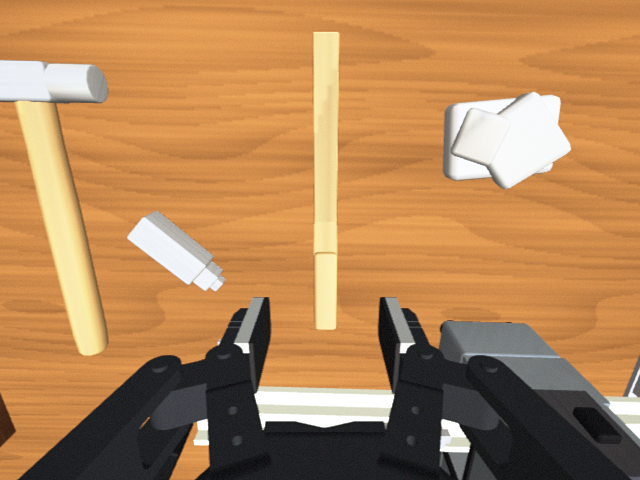

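The stick is drawn out and stands at x 0.37–0.589. The handle top is at (326,290) in the picture, clear of the chute.

send_rows([
  {"dx": 25, "dy": 2, "dz": -20, "rx": 0, "ry": 0, "rz": 0},
  {"dx": 43, "dy": 3, "dz": -50, "rx": 0, "ry": 0, "rz": 0},
  {"dx": 43, "dy": 3, "dz": -85, "rx": 0, "ry": 0, "rz": 0},
  {"dx": 43, "dy": 3, "dz": -115, "rx": 0, "ry": 0, "rz": 0},
  {"dx": 43, "dy": 3, "dz": -128, "rx": 0, "ry": 0, "rz": 0},
])

```text
clock: 4.75
tcp_pos: [0.546, 0.1229, 0.0179]
orientation: [0.035, -3.133, 0.004]
contact_force: [-0.5, 0.1, -0.7]
grip_width: 0.0498
gripper_force: 0.0
```

send_rows([
  {"dx": 0, "dy": 0, "dz": 0, "rx": 0, "ry": 0, "rz": 0},
  {"dx": 0, "dy": 0, "dz": 0, "rx": 0, "ry": 0, "rz": 0},
])

```text
clock: 4.92
tcp_pos: [0.5493, 0.1235, 0.0225]
orientation: [0.034, -3.139, 0.001]
contact_force: [0.3, 0.1, 1.1]
grip_width: 0.05
gripper_force: 0.0
```

send_rows([
  {"dx": 0, "dy": 0, "dz": 0, "rx": 0, "ry": 0, "rz": 0},
  {"dx": 0, "dy": 0, "dz": 0, "rx": 0, "ry": 0, "rz": 0},
  {"dx": 0, "dy": 0, "dz": 0, "rx": 0, "ry": 0, "rz": 0},
  {"dx": 0, "dy": 0, "dz": 0, "rx": 0, "ry": 0, "rz": 0},
  {"dx": 0, "dy": 0, "dz": 0, "rx": 0, "ry": 0, "rz": 0},
], jaw=5, newtons=60)

```text
clock: 5.33
tcp_pos: [0.5517, 0.1243, 0.025]
orientation: [-0.034, 3.138, 0.002]
contact_force: [-0.6, -1.4, 7.9]
grip_width: 0.0169
gripper_force: 59.6
```

send_rows([
  {"dx": 0, "dy": 0, "dz": 35, "rx": 0, "ry": 0, "rz": 0},
  {"dx": 0, "dy": 0, "dz": 75, "rx": 0, "ry": 0, "rz": -2},
  {"dx": 0, "dy": -20, "dz": 105, "rx": 0, "ry": 0, "rz": -9},
  {"dx": 0, "dy": -45, "dz": 130, "rx": 0, "ry": 0, "rz": -16},
  {"dx": 0, "dy": -75, "dz": 130, "rx": 0, "ry": 0, "rz": -23},
])

```text
clock: 5.75
tcp_pos: [0.5539, 0.0501, 0.1592]
orientation: [0.596, 3.075, 0.009]
contact_force: [1.1, -1.0, -0.4]
grip_width: 0.0172
gripper_force: 58.7
```

send_rows([
  {"dx": 10, "dy": -20, "dz": 0, "rx": 0, "ry": 0, "rz": -7},
  {"dx": 20, "dy": -40, "dz": 0, "rx": 0, "ry": 0, "rz": -14},
  {"dx": 30, "dy": -60, "dz": 0, "rx": 0, "ry": 0, "rz": -21},
  {"dx": 40, "dy": -70, "dz": 0, "rx": 0, "ry": 0, "rz": -28},
  {"dx": 50, "dy": -80, "dz": 0, "rx": 0, "ry": 0, "rz": -35},
])

```text
clock: 6.17
tcp_pos: [0.6008, -0.0325, 0.1541]
orientation: [1.503, 2.758, 0.002]
contact_force: [0.2, -0.3, -0.9]
grip_width: 0.0171
gripper_force: 58.7
```

send_rows([
  {"dx": 15, "dy": 0, "dz": 0, "rx": 0, "ry": 0, "rz": -7},
  {"dx": 30, "dy": 0, "dz": 0, "rx": 0, "ry": 0, "rz": -14},
  {"dx": 45, "dy": 0, "dz": 0, "rx": 0, "ry": 0, "rz": -21},
  {"dx": 56, "dy": 0, "dz": 0, "rx": 0, "ry": 0, "rz": -28},
  {"dx": 56, "dy": 0, "dz": 0, "rx": 0, "ry": 0, "rz": -34},
])

```text
clock: 6.58
tcp_pos: [0.6586, -0.0304, 0.1539]
orientation: [2.24, 2.2, 0.003]
contact_force: [0.1, -0.1, -0.8]
grip_width: 0.0173
gripper_force: 58.7
```

send_rows([
  {"dx": 0, "dy": 0, "dz": 0, "rx": 0, "ry": 0, "rz": 0},
  {"dx": 0, "dy": 0, "dz": 0, "rx": 0, "ry": 0, "rz": 0},
  {"dx": 0, "dy": 0, "dz": 0, "rx": 0, "ry": 0, "rz": 0},
  {"dx": 0, "dy": 0, "dz": 0, "rx": 0, "ry": 0, "rz": 0},
])

```text
clock: 6.92
tcp_pos: [0.6561, -0.0311, 0.1534]
orientation: [-2.234, -2.209, -0.001]
contact_force: [0.5, -0.4, -1.0]
grip_width: 0.0171
gripper_force: 58.7
```

```bash
python3 - <<'E'
from h import *
import pickle
o=r.get_obs(); print(o['clock'],o['tcp_pos'],o['orientation'],R.from_rotvec(o['orientation']).as_matrix().round(4).tolist())
f=grab('wrist','w4.png'); pickle.dump(f,open('w4.pkl','wb')); print(f['xyz'])
g=grab('top'); pickle.dump(g,open('top4.pkl','wb'))
a=cv2.resize(f['frame'],(400,300)); b=g['frame'][180:330,150:350]; cv2.imwrite('pics/c4.png',np.hstack([a,cv2.resize(b,(400,300))]))
E
```

```text
6.9167 [ 0.65606374 -0.03109755  0.1533948 ] [-2.23354510e+00 -2.20884833e+00 -8.26218001e-04] [[0.0111, 0.9999, 0.0002], [0.9999, -0.0111, 0.0006], [0.0006, 0.0002, -1.0]]
[0.65713    0.05332072 0.2853574 ]
```

View pics/c4.png

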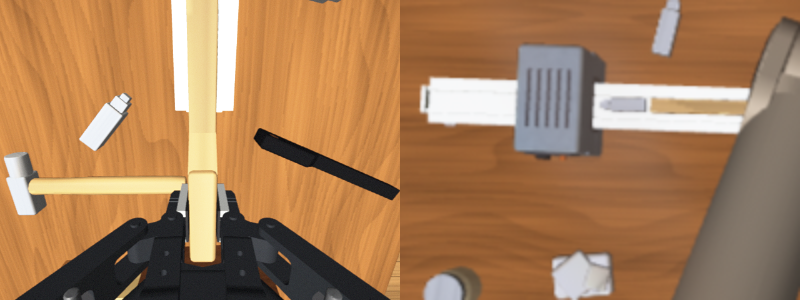

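The combined picture shows the stick (left, wrist) pointing along the chute. On the right (top), the blade tip sits just behind the punch's tail.

```bash
python3 - <<'E'
from h import *
import pickle
for n in('w4','top4'):
    f=pickle.load(open(n+'.pkl','rb'));W=cloud(f);hsv=cv2.cvtColor(f['frame'],cv2.COLOR_BGR2HSV);wood=hsv[...,1]>60
    ok=(abs(W[...,0]-.66)<.06)&(W[...,1]<.228)
    for nm,m in(('blade',wood&(W[...,2]>.135)&(W[...,2]<.16)&ok),('chute',~wood&(W[...,2]>.055)&(W[...,2]<.082)&ok&(W[...,1]>.02)),('punch',~wood&(W[...,2]>.0815)&(W[...,2]<.092)&ok&(W[...,1]>.14))):
        P=W[m]
        if len(P)<10: continue
        ys=np.arange(P[:,1].min(),P[:,1].max(),.01); L=[];
        for y in ys:
            q=P[abs(P[:,1]-y-.005)<.005,0]
            if len(q)>3:L.append((y+.005,q.min(),q.max()))
        L=np.array(L); a=np.polyfit(L[:,0],L[:,1],1);b=np.polyfit(L[:,0],L[:,2],1)
        print(n,nm,len(P),'y',P[:,1].min().round(4),P[:,1].max().round(4),'left',a.round(4),'right',b.round(4),'mid x at y=.1',((np.polyval(a,.1)+np.polyval(b,.1))/2).round(4),'width',(np.polyval(b,.1)-np.polyval(a,.1)).round(4),'z',np.median(P[:,2]).round(4))
E
```

```text
w4 blade 11849 y -0.024 0.0935 left [0.0724 0.644 ] right [-0.06    0.6694] mid x at y=.1 0.6573 width 0.0121 z 0.147
w4 chute 9018 y 0.0211 0.1168 left [0.015  0.6293] right [0.0143 0.6875] mid x at y=.1 0.6598 width 0.0581 z 0.0666
top4 blade 320 y 0.0361 0.1507 left [0.0041 0.6491] right [0.0077 0.6636] mid x at y=.1 0.657 width 0.0149 z 0.1459
top4 chute 1136 y 0.0355 0.2278 left [0.0047 0.6325] right [0.0145 0.6865] mid x at y=.1 0.6604 width 0.055 z 0.0673
top4 punch 112 y 0.1559 0.2255 left [0.1202 0.6331] right [-0.0134  0.6739] mid x at y=.1 0.6588 width 0.0275 z 0.0841
```

send_rows([
  {"dx": 1.6, "dy": -3, "dz": -10, "rx": 0, "ry": 0, "rz": -0.5},
  {"dx": 1.6, "dy": -3, "dz": -25, "rx": 0, "ry": 0, "rz": -0.5},
  {"dx": 1.6, "dy": -3, "dz": -38, "rx": 0, "ry": 0, "rz": -0.5},
  {"dx": 1.6, "dy": -3, "dz": -45, "rx": 0, "ry": 0, "rz": -0.5},
  {"dx": 1.6, "dy": -3, "dz": -45, "rx": 0, "ry": 0, "rz": -0.5},
])

```text
clock: 7.43
tcp_pos: [0.6561, -0.0338, 0.1049]
orientation: [-2.243, -2.195, 0.006]
contact_force: [0.2, 1.0, -0.6]
grip_width: 0.017
gripper_force: 58.7
```

send_rows([
  {"dx": 0, "dy": 0, "dz": -4, "rx": 0, "ry": 0, "rz": 0},
  {"dx": 0, "dy": 0, "dz": -8, "rx": 0, "ry": 0, "rz": 0},
  {"dx": 0, "dy": 0, "dz": -12, "rx": 0, "ry": 0, "rz": 0},
  {"dx": 0, "dy": 0, "dz": -15, "rx": 0, "ry": 0, "rz": 0},
  {"dx": 0, "dy": 0, "dz": -15, "rx": 0, "ry": 0, "rz": 0},
])

```text
clock: 7.85
tcp_pos: [0.6577, -0.034, 0.0925]
orientation: [-2.245, -2.197, 0.001]
contact_force: [0.1, -0.5, -0.4]
grip_width: 0.0171
gripper_force: 58.7
```

```bash
python3 - <<'E'
from h import *
o=r.get_obs(); print(o['clock'],o['tcp_pos'],o['contact_force'])
f=grab('wrist');W=cloud(f);hsv=cv2.cvtColor(f['frame'],cv2.COLOR_BGR2HSV);wood=(hsv[...,1]>60)
m=wood&(W[...,2]>.06)&(W[...,2]<.12)&(abs(W[...,0]-.66)<.04)&(W[...,1]>.02)
P=W[m];print(P[:,1].max())
for y in np.arange(.025,.15,.015):
    q=P[abs(P[:,1]-y)<.005]
    if len(q)>5: print(round(y,3),len(q),np.percentile(q[:,0],[2,98]).round(4),np.median(q[:,2]).round(4))
cv2.imwrite('pics/w5.png',f['frame'])
E
```

```text
7.85 [ 0.65774062 -0.03399509  0.09253176] [ 0.09309779 -0.46716754 -0.43219197]
0.0917053457612553
0.025 1081 [0.6504 0.6677] 0.0859
0.04 1193 [0.6508 0.6677] 0.0859
0.055 1331 [0.6511 0.6681] 0.0859
0.07 1489 [0.6514 0.6684] 0.086
0.085 1679 [0.6516 0.6685] 0.0861
```

View pics/w5.png

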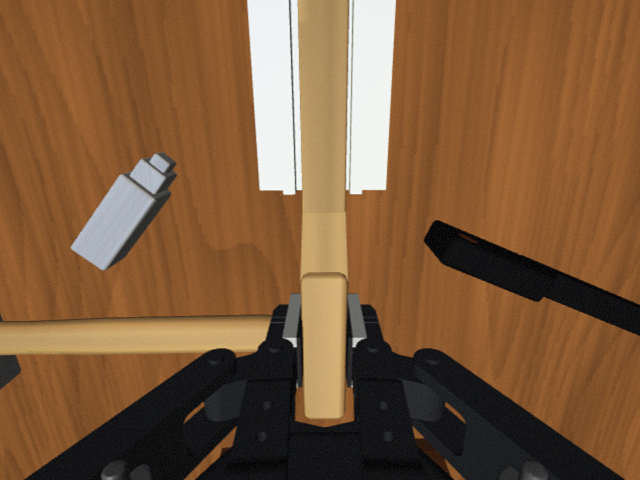

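The blade sits centred between the rails with no contact force, so I'll push.

send_rows([
  {"dx": 0.1, "dy": 9, "dz": 0, "rx": 0, "ry": 0, "rz": 0},
  {"dx": 0.3, "dy": 20, "dz": 0, "rx": 0, "ry": 0, "rz": 0},
  {"dx": 0.5, "dy": 32, "dz": 0, "rx": 0, "ry": 0, "rz": 0},
  {"dx": 0.6, "dy": 44, "dz": 0, "rx": 0, "ry": 0, "rz": 0},
  {"dx": 0.8, "dy": 56, "dz": 0, "rx": 0, "ry": 0, "rz": 0},
])

```text
clock: 8.32
tcp_pos: [0.6589, 0.024, 0.0932]
orientation: [-2.244, -2.198, -0.001]
contact_force: [0.5, -0.3, 0.1]
grip_width: 0.0172
gripper_force: 58.7
```

send_rows([
  {"dx": 0.2, "dy": 12, "dz": 0, "rx": 0, "ry": 0, "rz": 0},
  {"dx": 0.4, "dy": 24, "dz": 0, "rx": 0, "ry": 0, "rz": 0},
  {"dx": 0.5, "dy": 36, "dz": 0, "rx": 0, "ry": 0, "rz": 0},
  {"dx": 0.7, "dy": 48, "dz": 0, "rx": 0, "ry": 0, "rz": 0},
  {"dx": 0.9, "dy": 60, "dz": 0, "rx": 0, "ry": 0, "rz": 0},
])

```text
clock: 8.73
tcp_pos: [0.6597, 0.0832, 0.0931]
orientation: [-2.246, -2.197, 0.0]
contact_force: [0.4, -1.3, -1.0]
grip_width: 0.0171
gripper_force: 58.7
```

send_rows([
  {"dx": 0.2, "dy": 12, "dz": 0, "rx": 0, "ry": 0, "rz": 0},
  {"dx": 0.4, "dy": 24, "dz": 0, "rx": 0, "ry": 0, "rz": 0},
  {"dx": 0.5, "dy": 36, "dz": 0, "rx": 0, "ry": 0, "rz": 0},
  {"dx": 0.7, "dy": 48, "dz": 0, "rx": 0, "ry": 0, "rz": 0},
  {"dx": 0.9, "dy": 60, "dz": 0, "rx": 0, "ry": 0, "rz": 0},
])

```text
clock: 9.15
tcp_pos: [0.6606, 0.143, 0.093]
orientation: [-2.246, -2.197, 0.0]
contact_force: [0.1, -0.7, 0.1]
grip_width: 0.0171
gripper_force: 58.7
```

send_rows([
  {"dx": 0, "dy": 0, "dz": 0, "rx": 0, "ry": 0, "rz": 0},
  {"dx": 0, "dy": 0, "dz": 0, "rx": 0, "ry": 0, "rz": 0},
])

```text
clock: 9.32
tcp_pos: [0.6604, 0.1434, 0.0928]
orientation: [-2.243, -2.199, -0.0]
contact_force: [-0.7, -0.7, -0.9]
grip_width: 0.0171
gripper_force: 58.7
```

```bash
python3 - <<'E'
from h import *
f=grab('top');W=cloud(f)
cv2.imwrite('pics/t6.png',cv2.resize(f['frame'][190:270,140:280],(700,400)))
m=(abs(W[...,0]-.664)<.013)&(W[...,1]>.305)&(W[...,1]<.48)&(W[...,2]>.0785)&(W[...,2]<.1)
P=W[m];print(len(P),P.min(0),P.max(0))
E
```

```text
158 [0.65125645 0.33316278 0.07850343] [0.67602239 0.45651796 0.09049497]
```

View pics/t6.png

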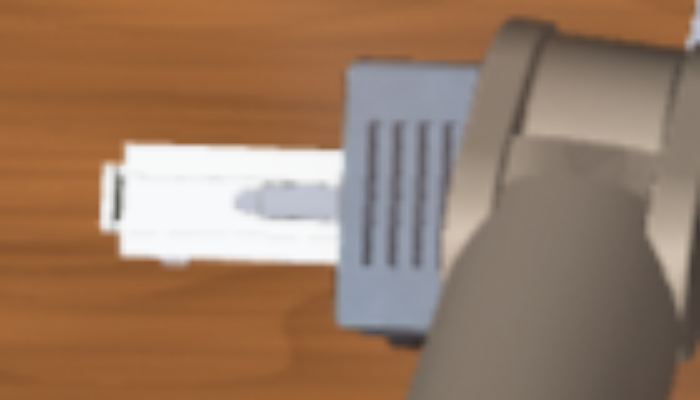

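The punch is out on the far side, at (235–338,200) in the crop with its tail just past the housing. I'll push 10 mm more for margin, then withdraw, lift and carry the stick over the drawer.

send_rows([
  {"dx": 0.1, "dy": 6, "dz": 0, "rx": 0, "ry": 0, "rz": 0},
  {"dx": 0.2, "dy": 10, "dz": 0, "rx": 0, "ry": 0, "rz": 0},
  {"dx": 0, "dy": 0, "dz": 0, "rx": 0, "ry": 0, "rz": 0},
  {"dx": -0.4, "dy": -28, "dz": 0, "rx": 0, "ry": 0, "rz": 0},
  {"dx": -0.9, "dy": -60, "dz": 0, "rx": 0, "ry": 0, "rz": 0},
])

```text
clock: 9.78
tcp_pos: [0.6596, 0.0833, 0.0928]
orientation: [-2.24, -2.202, -0.001]
contact_force: [1.1, -0.7, -0.5]
grip_width: 0.0172
gripper_force: 58.7
```

send_rows([
  {"dx": -0.5, "dy": -35, "dz": 0, "rx": 0, "ry": 0, "rz": 0},
  {"dx": -1.0, "dy": -70, "dz": 0, "rx": 0, "ry": 0, "rz": 0},
  {"dx": -1.3, "dy": -90, "dz": 10, "rx": 0, "ry": 0, "rz": 0},
  {"dx": -1.3, "dy": -95, "dz": 40, "rx": 0, "ry": 0, "rz": 0},
  {"dx": -1.3, "dy": -95, "dz": 80, "rx": 0, "ry": 0, "rz": 0},
])

```text
clock: 10.2
tcp_pos: [0.6558, -0.017, 0.1718]
orientation: [-2.249, -2.189, 0.008]
contact_force: [0.4, 1.0, 0.1]
grip_width: 0.0171
gripper_force: 58.7
```

send_rows([
  {"dx": -10, "dy": -25, "dz": 20, "rx": 0, "ry": 0, "rz": 0.5},
  {"dx": -20, "dy": -60, "dz": 20, "rx": 0, "ry": 0, "rz": 1},
  {"dx": -33, "dy": -98, "dz": 20, "rx": 0, "ry": 0, "rz": 1.5},
  {"dx": -46, "dy": -136, "dz": 20, "rx": 0, "ry": 0, "rz": 2},
  {"dx": -59, "dy": -174, "dz": 20, "rx": 0, "ry": 0, "rz": 2.5},
])

```text
clock: 10.62
tcp_pos: [0.5987, -0.1888, 0.194]
orientation: [2.196, 2.246, 0.002]
contact_force: [-0.1, -0.6, 0.0]
grip_width: 0.0173
gripper_force: 58.7
```

send_rows([
  {"dx": -13, "dy": -38, "dz": 0, "rx": 0, "ry": 0, "rz": 0},
  {"dx": -26, "dy": -76, "dz": 0, "rx": 0, "ry": 0, "rz": 0},
  {"dx": -39, "dy": -114, "dz": 0, "rx": 0, "ry": 0, "rz": 0},
  {"dx": -52, "dy": -152, "dz": 0, "rx": 0, "ry": 0, "rz": 0},
  {"dx": -65, "dy": -190, "dz": 0, "rx": 0, "ry": 0, "rz": 0},
])

```text
clock: 11.03
tcp_pos: [0.5334, -0.3791, 0.1938]
orientation: [2.197, 2.245, 0.001]
contact_force: [0.6, 0.0, -0.3]
grip_width: 0.0172
gripper_force: 58.7
```

send_rows([
  {"dx": -10, "dy": -30, "dz": 0, "rx": 0, "ry": 0, "rz": 0},
  {"dx": -20, "dy": -60, "dz": 0, "rx": 0, "ry": 0, "rz": 0},
  {"dx": -22, "dy": -75, "dz": 0, "rx": 0, "ry": 0, "rz": 0},
  {"dx": -22, "dy": -75, "dz": 0, "rx": 0, "ry": 0, "rz": 0},
  {"dx": -22, "dy": -75, "dz": 0, "rx": 0, "ry": 0, "rz": 0},
])

```text
clock: 11.45
tcp_pos: [0.5115, -0.4533, 0.1935]
orientation: [2.2, 2.243, 0.0]
contact_force: [0.3, 1.0, -1.5]
grip_width: 0.0173
gripper_force: 58.7
```

```bash
python3 - <<'E'
from h import *
import pickle
o=r.get_obs(); print(o['clock'],o['tcp_pos'],o['orientation'],o['grip_width'])
f=grab('wrist'); pickle.dump(f,open('w7.pkl','wb')); print(f['xyz'])
g=grab('top'); pickle.dump(g,open('top7.pkl','wb'))
W=cloud(g); m=(abs(W[...,0]-.664)<.011)&(W[...,1]>.31)&(W[...,1]<.44)&(W[...,2]>.081)&(W[...,2]<.1)
P=W[m];print('punch',len(P),P.min(0),P.max(0))
cv2.imwrite('pics/c7.png',np.hstack([cv2.resize(f['frame'],(400,300)),cv2.resize(g['frame'][180:360,150:390],(400,300))]))
E
```

```text
11.45 [ 0.51153122 -0.453294    0.19352465] [2.19961285e+00 2.24260512e+00 1.15797104e-04] 0.017313262714139705
[ 0.51002567 -0.36875958  0.32540129]
punch 112 [0.65638612 0.33570093 0.08122222] [0.67460583 0.39137151 0.09039819]
```

View pics/c7.png

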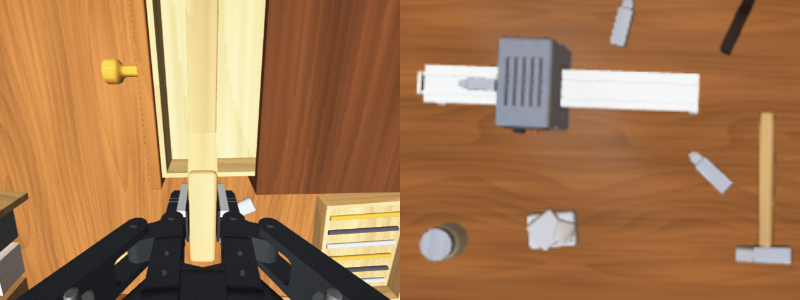

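The punch rests in the outlet chute, at (460–495,84) in the right picture. The left picture shows the stick held over the drawer, too far towards the -y wall (200,165).

```bash
python3 - <<'E'
from h import *
import pickle
f=pickle.load(open('w7.pkl','rb'));W=cloud(f)
g=pickle.load(open('top0.pkl','rb'));V=cloud(g)
def rows(C,m,n,ys):
    for y in ys:
        q=C[m&(abs(C[...,1]-y)<.006)]
        if len(q)>3: print(n,round(y,3),np.percentile(q[:,0],[1,99]).round(4),np.median(q[:,2]).round(4),len(q))
ys=np.arange(-.47,-.22,.04)
fl=(W[...,2]>.017)&(W[...,2]<.027)&(W[...,0]>.44)&(W[...,0]<.58)
rows(W,fl,'w floor',ys)
rows(W,(W[...,2]>.088)&(W[...,2]<.1)&(W[...,0]>.54),'w chest',ys)
rows(W,(W[...,2]>.076)&(W[...,2]<.087)&(W[...,0]<.5),'w front',ys)
rows(W,(W[...,2]>.15)&(W[...,2]<.24),'w stick',ys)
fV=(V[...,2]>.017)&(V[...,2]<.027)&(V[...,0]>.44)&(V[...,0]<.58)
for n,C,m in(('w',W,fl),('top',V,fV)):
  for x in(.48,.50,.53,.55):
    q=C[m&(abs(C[...,0]-x)<.006)&(C[...,1]<-.2)]; print(n,'floor y at x',x,np.percentile(q[:,1],[1,99]).round(4))
  m=(C[...,2]>.066)&(C[...,2]<.078)&(C[...,0]>.48)&(C[...,0]<.55)&(C[...,1]<-.2); q=C[m];q=q[~np.isnan(q[:,0])]
  for s in(q[q[:,1]<-.4],q[q[:,1]>-.3]):
    if len(s):print(n,'side wall',np.percentile(s[:,1],[2,50,98]).round(4),len(s))
kn=(V[...,2]>.03)&(V[...,2]<.075)&(V[...,0]<.437)&(V[...,0]>.39)&(abs(V[...,1]+.36)<.04);q=V[kn];print('knob',q.min(0),q.max(0))
E
```

```text
w floor -0.47 [0.466  0.5794] 0.0223 963
w floor -0.43 [0.4643 0.5793] 0.0224 1159
w floor -0.39 [0.4628 0.5792] 0.0223 1349
w floor -0.35 [0.4609 0.579 ] 0.0223 1579
w floor -0.31 [0.4592 0.5792] 0.0223 1854
w chest -0.47 [0.5767 0.7413] 0.0953 3451
w chest -0.43 [0.5749 0.7287] 0.0954 3789
w chest -0.39 [0.5733 0.7159] 0.0953 4167
w chest -0.35 [0.5715 0.7033] 0.0953 4613
w chest -0.31 [0.5697 0.6907] 0.0953 5102
w front -0.47 [0.4453 0.46  ] 0.0825 301
w front -0.43 [0.4435 0.4583] 0.0826 354
w front -0.39 [0.4419 0.4566] 0.0827 413
w front -0.35 [0.4401 0.4549] 0.0826 490
w front -0.31 [0.4383 0.4532] 0.0826 594
w stick -0.47 [0.4814 0.521 ] 0.2106 1033
w stick -0.43 [0.5026 0.5202] 0.2105 1380
w stick -0.39 [0.5017 0.5194] 0.1869 1345
w stick -0.35 [0.5007 0.5184] 0.1869 1813
w floor y at x 0.48 [-0.4852 -0.2837]Traceback (most recent call last):
  File "<stdin>", line 18, in <module>
    return _quantile_unchecked(
        a, q, axis, out, overwrite_input, method, keepdims, weights)
    return _ureduce(a,
                    func=_quantile_ureduce_func,
    ...<5 lines>...
                    overwrite_input=overwrite_input,
                    method=method)
    r = func(a, **kwargs)
    result = _quantile(arr,
                       quantiles=q,
    ...<2 lines>...
                       out=out,
                       weights=wgt)
    slices_having_nans = np.isnan(arr[-1, ...])
                                  ~~~^^^^^^^^^
IndexError: index -1 is out of bounds for axis 0 with size 0
```

send_rows([
  {"dx": 4, "dy": 20, "dz": -5, "rx": 0, "ry": 0, "rz": 1.2},
  {"dx": 4, "dy": 20, "dz": -30, "rx": 0, "ry": 0, "rz": 1.2},
  {"dx": 4, "dy": 20, "dz": -55, "rx": 0, "ry": 0, "rz": 1.2},
  {"dx": 4, "dy": 20, "dz": -75, "rx": 0, "ry": 0, "rz": 1.2},
  {"dx": 4, "dy": 20, "dz": -80, "rx": 0, "ry": 0, "rz": 1.2},
])

```text
clock: 11.97
tcp_pos: [0.5163, -0.4282, 0.1096]
orientation: [-2.166, -2.268, -0.001]
contact_force: [-0.4, 1.4, -1.0]
grip_width: 0.0171
gripper_force: 58.7
```

send_rows([
  {"dx": 0, "dy": 0, "dz": -15, "rx": 0, "ry": 0, "rz": 0},
  {"dx": 0, "dy": 0, "dz": -30, "rx": 0, "ry": 0, "rz": 0},
  {"dx": 0, "dy": 0, "dz": -45, "rx": 0, "ry": 0, "rz": 0},
  {"dx": 0, "dy": 0, "dz": -58, "rx": 0, "ry": 0, "rz": 0},
  {"dx": 0, "dy": 0, "dz": -60, "rx": 0, "ry": 0, "rz": 0},
])

```text
clock: 12.38
tcp_pos: [0.5154, -0.4309, 0.0502]
orientation: [-2.171, -2.266, 0.0]
contact_force: [-0.4, -0.1, -0.5]
grip_width: 0.0169
gripper_force: 58.7
```

send_rows([
  {"dx": 0, "dy": 0, "dz": -2, "rx": 0, "ry": 0, "rz": 0},
  {"dx": 0, "dy": 0, "dz": -4, "rx": 0, "ry": 0, "rz": 0},
  {"dx": 0, "dy": 0, "dz": -5, "rx": 0, "ry": 0, "rz": 0},
  {"dx": 0, "dy": 0, "dz": -5, "rx": 0, "ry": 0, "rz": 0},
  {"dx": 0, "dy": 0, "dz": -5, "rx": 0, "ry": 0, "rz": 0},
])

```text
clock: 12.8
tcp_pos: [0.5167, -0.4324, 0.0487]
orientation: [2.173, 2.268, 0.0]
contact_force: [0.3, -0.4, -0.6]
grip_width: 0.0169
gripper_force: 58.7
```

send_rows([
  {"dx": 0, "dy": 0, "dz": 0, "rx": 0, "ry": 0, "rz": 0},
  {"dx": 0, "dy": 0, "dz": 0, "rx": 0, "ry": 0, "rz": 0},
  {"dx": 0, "dy": 0, "dz": 0, "rx": 0, "ry": 0, "rz": 0},
  {"dx": 0, "dy": 0, "dz": 20, "rx": 0, "ry": 0, "rz": 0},
  {"dx": 0, "dy": 0, "dz": 55, "rx": 0, "ry": 0, "rz": 0},
], jaw=45)

```text
clock: 13.22
tcp_pos: [0.5146, -0.4299, 0.1]
orientation: [-2.168, -2.263, 0.001]
contact_force: [0.5, 0.7, 0.2]
grip_width: 0.0455
gripper_force: 0.0
```

send_rows([
  {"dx": 0, "dy": 0, "dz": 40, "rx": 0, "ry": 0, "rz": 0},
  {"dx": 0, "dy": 0, "dz": 75, "rx": 0, "ry": 0, "rz": 0},
  {"dx": -25, "dy": 25, "dz": 75, "rx": 0, "ry": 0, "rz": 0},
  {"dx": -52, "dy": 50, "dz": 75, "rx": 0, "ry": 0, "rz": 0},
  {"dx": -80, "dy": 75, "dz": 75, "rx": 0, "ry": 0, "rz": 0},
])

```text
clock: 13.63
tcp_pos: [0.436, -0.3566, 0.1787]
orientation: [2.172, 2.267, 0.001]
contact_force: [0.1, -0.3, 0.0]
grip_width: 0.0451
gripper_force: 0.0
```

send_rows([
  {"dx": -22, "dy": 16, "dz": 0, "rx": 0, "ry": 0, "rz": 0},
  {"dx": -42, "dy": 32, "dz": 0, "rx": 0, "ry": 0, "rz": 0},
  {"dx": -42, "dy": 32, "dz": 0, "rx": 0, "ry": 0, "rz": 0},
  {"dx": -42, "dy": 32, "dz": 0, "rx": 0, "ry": 0, "rz": 0},
], jaw=0)

```text
clock: 13.97
tcp_pos: [0.3939, -0.3244, 0.1784]
orientation: [2.173, 2.268, 0.002]
contact_force: [1.3, 1.2, 0.1]
grip_width: 0.0
gripper_force: 0.0
```

```bash
python3 - <<'E'
from h import *
o=r.get_obs(); print(o['clock'],o['tcp_pos'],o['orientation'],o['grip_width'])
g=grab('wrist');t=grab('top')
cv2.imwrite('pics/c8.png',np.hstack([cv2.resize(g['frame'],(400,300)),cv2.resize(t['frame'][180:360,390:630],(400,300))]))
W=cloud(g)
m=(W[...,2]>.028)&(W[...,2]<.07)&(abs(W[...,0]-.512)<.03)&(abs(W[...,1]+.36)<.118)
P=W[m];print(len(P),P.min(0),P.max(0))
E
```

```text
13.9667 [ 0.39389994 -0.32442557  0.17843197] [2.17346734 2.26825342 0.00234997] 1.685835872901765e-05
6709 [ 0.49934834 -0.45588228  0.02800867] [ 0.52689253 -0.24919148  0.06640551]
```

View pics/c8.png

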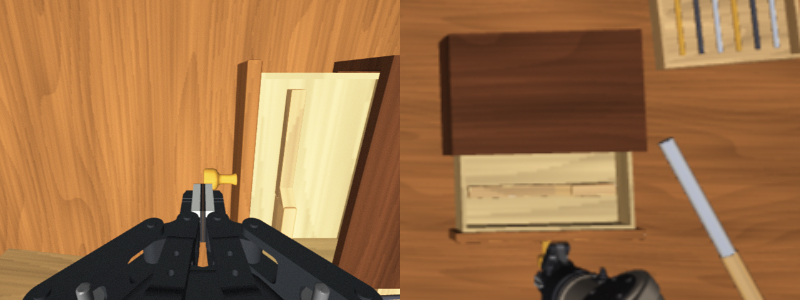

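The stick stands inside the drawer, at (540,189) in the right picture. The closed fingers are in front of the panel, beside the knob, so I'll lower and push.

send_rows([
  {"dx": 0, "dy": 0, "dz": -35, "rx": 0, "ry": 0, "rz": 0},
  {"dx": 0, "dy": 0, "dz": -70, "rx": 0, "ry": 0, "rz": 0},
  {"dx": 0, "dy": 0, "dz": -105, "rx": 0, "ry": 0, "rz": 0},
  {"dx": 0, "dy": 0, "dz": -123, "rx": 0, "ry": 0, "rz": 0},
  {"dx": 0, "dy": 0, "dz": -123, "rx": 0, "ry": 0, "rz": 0},
])

```text
clock: 14.48
tcp_pos: [0.3932, -0.3244, 0.0514]
orientation: [-2.169, -2.265, 0.003]
contact_force: [-0.0, 1.2, 0.2]
grip_width: 0.0
gripper_force: 0.0
```

send_rows([
  {"dx": 8, "dy": 0, "dz": 0, "rx": 0, "ry": 0, "rz": 0},
  {"dx": 16, "dy": 0.5, "dz": 0, "rx": 0, "ry": 0, "rz": 0},
  {"dx": 24, "dy": 1, "dz": 0, "rx": 0, "ry": 0, "rz": 0},
  {"dx": 34, "dy": 1.5, "dz": 0, "rx": 0, "ry": 0, "rz": 0},
  {"dx": 44, "dy": 2, "dz": 0, "rx": 0, "ry": 0, "rz": 0},
])

```text
clock: 14.9
tcp_pos: [0.4402, -0.3235, 0.0562]
orientation: [2.172, 2.267, 0.001]
contact_force: [-0.8, -1.7, 1.3]
grip_width: -0.0001
gripper_force: 0.7
```

send_rows([
  {"dx": 10, "dy": 0.5, "dz": 0, "rx": 0, "ry": 0, "rz": 0},
  {"dx": 20, "dy": 1, "dz": 0, "rx": 0, "ry": 0, "rz": 0},
  {"dx": 30, "dy": 1.5, "dz": 0, "rx": 0, "ry": 0, "rz": 0},
  {"dx": 40, "dy": 2, "dz": 0, "rx": 0, "ry": 0, "rz": 0},
  {"dx": 50, "dy": 2, "dz": 0, "rx": 0, "ry": 0, "rz": 0},
])

```text
clock: 15.32
tcp_pos: [0.49, -0.3212, 0.0557]
orientation: [2.173, 2.268, 0.001]
contact_force: [-1.5, 0.3, 6.4]
grip_width: 0.0001
gripper_force: 3.4
```

send_rows([
  {"dx": 8, "dy": 0, "dz": 0, "rx": 0, "ry": 0, "rz": 0},
  {"dx": 16, "dy": 1, "dz": 0, "rx": 0, "ry": 0, "rz": 0},
  {"dx": 24, "dy": 1, "dz": 0, "rx": 0, "ry": 0, "rz": 0},
  {"dx": 31, "dy": 1, "dz": 0, "rx": 0, "ry": 0, "rz": 0},
  {"dx": 35, "dy": 2, "dz": 0, "rx": 0, "ry": 0, "rz": 0},
])

```text
clock: 15.73
tcp_pos: [0.5257, -0.3196, 0.0557]
orientation: [2.171, 2.267, 0.001]
contact_force: [-0.6, -2.9, 4.5]
grip_width: -0.0003
gripper_force: 2.2
```

```bash
python3 - <<'E'
from h import *
o=r.get_obs(); print(o['clock'],o['tcp_pos'],o['contact_force'])
W=cloud(grab('wrist'))
for y in(-.35,-.3,-.26):
    q=W[(abs(W[...,1]-y)<.006)&(W[...,2]>.077)&(W[...,2]<.0875)&(W[...,0]<.6)&(W[...,0]>.4)]; c=W[(abs(W[...,1]-y)<.006)&(W[...,2]>.09)&(W[...,2]<.1)&(W[...,0]>.5)]
    print(y,len(q),np.percentile(q[:,0],[2,98]) if len(q)>3 else 0,c[:,0].min() if len(c) else 0)
E
```

```text
15.7333 [ 0.52565903 -0.3195634   0.05574928] [-0.56139031 -2.85479701  4.45010897]
-0.35 0 0 0.6219841689566179
-0.3 1473 [0.53911441 0.5694672 ] 0.5000071930598163
-0.26 2031 [0.53761487 0.56780641] 0.5664834721214838
```

send_rows([
  {"dx": 4, "dy": 0, "dz": 0, "rx": 0, "ry": 0, "rz": 0},
  {"dx": 7, "dy": 0.3, "dz": 0, "rx": 0, "ry": 0, "rz": 0},
  {"dx": 9, "dy": 0.4, "dz": 0, "rx": 0, "ry": 0, "rz": 0},
  {"dx": 11, "dy": 0.5, "dz": 0, "rx": 0, "ry": 0, "rz": 0},
  {"dx": 13, "dy": 0.5, "dz": 0, "rx": 0, "ry": 0, "rz": 0},
])

```text
clock: 16.2
tcp_pos: [0.5356, -0.3186, 0.0553]
orientation: [-2.173, -2.267, 0.001]
contact_force: [-9.1, 0.7, 12.8]
grip_width: 0.0
gripper_force: 3.8
```

send_rows([
  {"dx": 1, "dy": 0, "dz": 0, "rx": 0, "ry": 0, "rz": 0},
  {"dx": 2, "dy": 0, "dz": 0, "rx": 0, "ry": 0, "rz": 0},
  {"dx": 2, "dy": 0, "dz": 0, "rx": 0, "ry": 0, "rz": 0},
])

```text
clock: 16.45
tcp_pos: [0.5356, -0.3186, 0.0553]
orientation: [-2.172, -2.263, 0.002]
contact_force: [-10.3, 2.1, 13.4]
grip_width: -0.0002
gripper_force: 4.1
```

send_rows([
  {"dx": -20, "dy": 0, "dz": 0, "rx": 0, "ry": 0, "rz": 0},
  {"dx": -55, "dy": 0, "dz": 0, "rx": 0, "ry": 0, "rz": 0},
  {"dx": -90, "dy": 0, "dz": 30, "rx": 0, "ry": 0, "rz": 0},
  {"dx": -110, "dy": 0, "dz": 65, "rx": 0, "ry": 0, "rz": 0},
  {"dx": -110, "dy": 0, "dz": 100, "rx": 0, "ry": 0, "rz": 0},
])

```text
clock: 16.87
tcp_pos: [0.4218, -0.3177, 0.1541]
orientation: [-2.173, -2.257, 0.003]
contact_force: [1.5, 0.1, -0.5]
grip_width: -0.0001
gripper_force: 0.0
```

send_rows([
  {"dx": 0, "dy": 0, "dz": 15, "rx": 0, "ry": 0, "rz": 0},
  {"dx": 0, "dy": 0, "dz": 15, "rx": 0, "ry": 0, "rz": 0},
  {"dx": 0, "dy": 0, "dz": 15, "rx": 0, "ry": 0, "rz": 0},
])

```text
clock: 17.12
tcp_pos: [0.4291, -0.3181, 0.1705]
orientation: [2.172, 2.269, 0.002]
contact_force: [-0.0, -0.2, -0.1]
grip_width: -0.0002
gripper_force: 0.0
```

```bash
python3 - <<'E'
from h import *
f=grab('wrist'); W=cloud(f); t=grab('top'); V=cloud(t)
cv2.imwrite('pics/c9.png',np.hstack([cv2.resize(f['frame'],(400,300)),cv2.resize(t['frame'][100:400,130:550],(400,300))]))
for y in(-.35,-.31,-.27,-.23):
    s=(abs(W[...,1]-y)<.005)&(W[...,0]<.62)&(W[...,0]>.5)
    h,e=np.histogram(W[s][:,0],bins=np.arange(.53,.60,.004),weights=W[s][:,2]); n,_=np.histogram(W[s][:,0],bins=e)
    print(y,dict(zip(e.round(3).tolist(),(h/np.maximum(n,1)*1000).round().astype(int).tolist())))
m=(abs(V[...,0]-.664)<.011)&(V[...,1]>.31)&(V[...,1]<.44)&(V[...,2]>.081)&(V[...,2]<.1)
P=V[m];print('punch',len(P),P.min(0),P.max(0))
E
```

```text
-0.35 {0.53: 18, 0.534: 19, 0.538: 22, 0.542: 21, 0.546: 32, 0.55: 51, 0.554: 52, 0.558: 70, 0.562: 83, 0.566: 82, 0.57: 90, 0.574: 95, 0.578: 95, 0.582: 95, 0.586: 95, 0.59: 95, 0.594: 95}
-0.31 {0.53: 0, 0.534: 0, 0.538: 0, 0.542: 0, 0.546: 22, 0.55: 52, 0.554: 54, 0.558: 82, 0.562: 83, 0.566: 90, 0.57: 90, 0.574: 95, 0.578: 95, 0.582: 95, 0.586: 95, 0.59: 95, 0.594: 96}
-0.27 {0.53: 0, 0.534: 0, 0.538: 0, 0.542: 0, 0.546: 51, 0.55: 54, 0.554: 64, 0.558: 83, 0.562: 83, 0.566: 89, 0.57: 95, 0.574: 95, 0.578: 95, 0.582: 95, 0.586: 95, 0.59: 95, 0.594: 95}
-0.23 {0.53: 0, 0.534: 0, 0.538: 0, 0.542: 0, 0.546: 53, 0.55: 52, 0.554: 81, 0.558: 83, 0.562: 90, 0.566: 89, 0.57: 90, 0.574: 95, 0.578: 95, 0.582: 95, 0.586: 95, 0.59: 95, 0.594: 95}
punch 111 [0.65627367 0.33556938 0.08103895] [0.67447889 0.39403063 0.08975374]
```

View pics/c9.png

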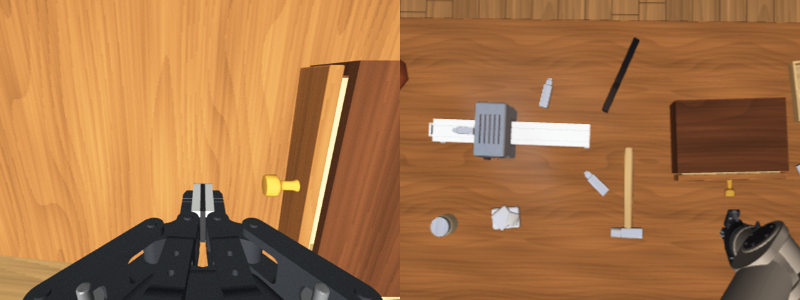

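The right picture shows the drawer nearly or fully shut, with the bystanders in place. In the wrist view a bright strip lies at (325,170) between panel and chest, so I'll check whether it is a gap.

```bash
python3 - <<'E'
from h import *
f=grab('wrist'); W=cloud(f); hsv=cv2.cvtColor(f['frame'],cv2.COLOR_BGR2HSV)
for v in(200,240,280,320):
    for u in range(470,580,4):
        p=W[v,u]
        if .535<p[0]<.6: print(v,u,p.round(4),hsv[v,u])
E
```

```text
200 470 [ 5.568e-01 -2.923e-01 -4.000e-04] [ 14 165 204]
200 474 [ 0.5494 -0.2873  0.024 ] [ 13 181 127]
200 478 [ 0.5492 -0.2857  0.0315] [ 13 184 129]
200 482 [ 0.5498 -0.2845  0.037 ] [ 13 175 128]
200 486 [ 0.5495 -0.283   0.0439] [ 14 184 118]
200 490 [ 0.5495 -0.2817  0.05  ] [ 13 171 124]
200 494 [ 0.5487 -0.2802  0.0573] [ 14 171 128]
200 498 [ 0.5497 -0.2794  0.0609] [ 14 171 134]
200 502 [ 0.5489 -0.2779  0.0678] [ 13 176 129]
200 506 [ 0.5488 -0.2768  0.0731] [ 12 168 132]
200 510 [ 0.5493 -0.276   0.0769] [ 13 171 136]
200 514 [ 0.549  -0.2748  0.0821] [ 15 170 214]
200 518 [ 0.5517 -0.2748  0.0819] [ 15 159 224]
200 522 [ 0.554  -0.2746  0.0824] [ 15 157 230]
200 530 [ 0.5591 -0.2743  0.0825] [ 16 151 242]
200 534 [ 0.5606 -0.2739  0.0841] [ 16 156 237]
200 538 [ 0.5701 -0.2758  0.0733] [ 27  47 254]
200 546 [ 0.568  -0.2735  0.0846] [ 13 157  91]
200 550 [ 0.5675 -0.2725  0.0891] [ 12 167  78]
200 554 [ 0.5686 -0.272   0.0911] [ 10 164  76]
200 558 [ 0.5677 -0.271   0.096 ] [ 10 163 125]
200 562 [ 0.5708 -0.2711  0.095 ] [ 11 167 151]
200 566 [ 0.5728 -0.2709  0.0956] [
[... 3104 characters left out ...]
.3625  0.083 ] [ 16 153 235]
320 510 [ 0.5655 -0.3625  0.0827] [ 16 159 236]
320 522 [ 0.5725 -0.3607  0.0851] [ 12 172  77]
320 526 [ 0.5725 -0.3582  0.0892] [  9 157  78]
320 530 [ 0.5718 -0.3551  0.0941] [ 12 165  88]
320 534 [ 0.5733 -0.354   0.0959] [ 11 167 148]
320 538 [ 0.5765 -0.3543  0.0952] [ 11 162 153]
320 542 [ 0.5795 -0.3543  0.0949] [ 12 163 155]
320 546 [ 0.582  -0.3541  0.0951] [ 11 168 144]
320 550 [ 0.5851 -0.3542  0.0946] [ 11 162 151]
320 554 [ 0.5873 -0.3537  0.0954] [ 12 165 158]
320 558 [ 0.5903 -0.3538  0.095 ] [ 11 159 157]
320 562 [ 0.5935 -0.354   0.0944] [ 11 163 150]
320 566 [ 0.5956 -0.3534  0.0953] [ 12 167 148]
320 570 [ 0.5987 -0.3535  0.0948] [ 12 160 158]
```

send_rows([
  {"dx": 20, "dy": 0, "dz": -40, "rx": 0, "ry": 0, "rz": 0},
  {"dx": 40, "dy": 0, "dz": -80, "rx": 0, "ry": 0, "rz": 0},
  {"dx": 60, "dy": 0, "dz": -115, "rx": 0, "ry": 0, "rz": 0},
  {"dx": 80, "dy": 0, "dz": -115, "rx": 0, "ry": 0, "rz": 0},
  {"dx": 98, "dy": 0, "dz": -115, "rx": 0, "ry": 0, "rz": 0},
])

```text
clock: 17.68
tcp_pos: [0.525, -0.3166, 0.0499]
orientation: [-2.167, -2.263, 0.004]
contact_force: [0.4, 0.8, 0.1]
grip_width: 0.0001
gripper_force: 0.0
```

send_rows([
  {"dx": 5, "dy": 0, "dz": 0, "rx": 0, "ry": 0, "rz": 0},
  {"dx": 9, "dy": 0, "dz": 0, "rx": 0, "ry": 0, "rz": 0},
  {"dx": 13, "dy": 0, "dz": 0, "rx": 0, "ry": 0, "rz": 0},
  {"dx": 16, "dy": 0, "dz": 0, "rx": 0, "ry": 0, "rz": 0},
  {"dx": 16, "dy": 0, "dz": 0, "rx": 0, "ry": 0, "rz": 0},
])

```text
clock: 18.1
tcp_pos: [0.5343, -0.3184, 0.0538]
orientation: [-2.17, -2.256, 0.008]
contact_force: [-17.4, 3.2, 8.4]
grip_width: -0.0
gripper_force: 0.0
```

The drawer doesn't move even with 17 N on it. Any remaining gap is at most about 4 mm, within the 6 mm limit, so this is its stop. I'll back off and hand in.

send_rows([
  {"dx": -20, "dy": 0, "dz": 0, "rx": 0, "ry": 0, "rz": 0},
  {"dx": -55, "dy": 0, "dz": 0, "rx": 0, "ry": 0, "rz": 0},
  {"dx": -90, "dy": 0, "dz": 30, "rx": 0, "ry": 0, "rz": 0},
  {"dx": -110, "dy": 0, "dz": 65, "rx": 0, "ry": 0, "rz": 0},
  {"dx": -110, "dy": 0, "dz": 100, "rx": 0, "ry": 0, "rz": 0},
])

```text
clock: 18.52
tcp_pos: [0.4247, -0.3186, 0.1545]
orientation: [-2.176, -2.256, 0.002]
contact_force: [0.1, -0.7, 0.1]
grip_width: 0.0002
gripper_force: 0.0
```

send_rows([
  {"dx": 0, "dy": 0, "dz": 10, "rx": 0, "ry": 0, "rz": 0},
  {"dx": 0, "dy": 0, "dz": 10, "rx": 0, "ry": 0, "rz": 0},
  {"dx": 0, "dy": 0, "dz": 10, "rx": 0, "ry": 0, "rz": 0},
])

```text
clock: 18.77
tcp_pos: [0.4325, -0.3184, 0.1654]
orientation: [2.173, 2.268, 0.002]
contact_force: [0.9, 0.9, 0.5]
grip_width: -0.0002
gripper_force: 0.0
```

```bash
python3 - <<'E'
from h import *
W=cloud(grab('wrist'))
for y in(-.3,-.34):
    s=W[(abs(W[...,1]-y)<.004)&(W[...,0]<.6)]; a=s[(s[:,2]>.05)&(s[:,2]<.078)&(s[:,0]>.54)]; b=s[(s[:,2]>.086)&(s[:,2]<.0935)&(s[:,0]>.56)]
    print(y,'face',np.median(a[:,0]),'chest',np.median(b[:,0]))
print(r.hand_in())
E
```

```text
-0.3 face 0.5544481742054124 chest 0.5694242791765743
-0.34 face 0.5560956799240158 chest 0.5709732322515255
the job is handed in; nothing more can be done
None
```

I handed the job in at about 19 s: the punch is through the coil and resting in the outlet chute, the stick is in the drawer, and the drawer is shut with its 15 mm panel flush against the chest; no verdict came back.

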